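# Lay out the tasting display between bell and price card

### The arm

A 6-joint arm with a two-finger parallel gripper is mounted at the origin on a cart in front of the work surface, level with it; the furniture and walls round the work are solid. World frame = base frame: x ahead of the robot, y to its left, z up, the work surface at z = 0. Lengths are in mm, angles in rad, forces in N, time in s.
With the tool pointing down it reaches from about 400 to 925 mm from the base axis. Payload 12.5 kg.
Tool frame: the origin (TCP) lies midway between the tips of the shut fingers; the grasp point (between the pads) lies 19 mm behind it (env.pinch_z is the z of the grasp point in the tool frame, in mm); z points along the fingers, y is the line along which they close (so a half turn about z gives the same grasp; the last joint's range is limited). The gripper opens to 95 mm and grips with 3 to 60 N. Pads are 20 mm wide; open, the fingers measure 119 mm over their backs; the gripper's body (75 mm by 180 mm) begins 59 mm behind the grasp point.
Start: joints at [-1.394, 0.491, 1.559, -0, 1.092, -0.106], TCP at [174.426, -600.185, 214.661] pointing down, gripper open.
Joint ranges: [-3.1, 3.1], [-0.84, 2.19], [0.05, 2.79], [-1.13, 4.28], [0.06, 2.93], [-2.69, 2.69]. Speed limits (rad/s): [2.22, 2.22, 2.79, 3.14, 3.14, 3.14].

### API

Orientations are given as [roll, pitch, yaw] about the fixed x, y, z axes, in that order (R = Rz(yaw) Ry(pitch) Rx(roll)).
In Python, from cell import env, eyes gives the robot as it stands.
- The arm moves only by the shell command python3 -m inch 'ROWS'. ROWS is JSON, a list of rows, each a list of 3 entries, a list of its own where there are three numbers: the shift along the tool's x, y, z in units of 60 mm (1.0 is 60 mm), then the turn about the tool's z in units of 5 degrees (1.0 is 5 degrees), then the closure, from -1 (fully open) to 1 (shut). In form: [[[tx, ty, tz], turn, claw], ...]. A call has exactly 10 rows; each row shifts and turns the commanded pose from where the row before left it, along the tool's axes as they then stand; what a row does not reach is not made up. A row lasts 1/8 s, in which the tool goes at most 62.5 mm and 10.7 degrees, less where a joint would pass 70% of its speed; a pose out of reach is approached as far as the arm can. A call is refused whole if a number of a shift passes 1 or a number of a turn 1, either way. A call with a gripper value outside its range is refused whole. The fingers move at their own pace and stop on an object; the grip force is fixed at half the most. Time passes only in rows, so rows that do not move let the fingers close, or fill a call up. It gives the time, the measured TCP pose, the force, the opening and the grip force at its end, in the units of the state.
- env.state(): the state, without advancing time (a new reading comes with each control period).
- eyes.read_camera(name): name is "scene" or "top" or "wrist"; returns a dict with "pixels" (420x560x3 uint8, red, green, blue), "fx", "fy", "cx", "cy" (pixels), "extrinsics" (4x4, takes a point from world to camera coordinates). Camera axes: x right, y down, z forward; pixel columns grow to the right and rows downward; lengths in mm; the calibration is good to about 2 mm. A picture is of the moment at which its call begins. There is no depth.
- env.job_done(): hands the job in; it is judged then, once.
Trained networks look in a picture, given as the dict that the camera call returned (one of the last four; its "shot" number tells which), for a name from the list of things; names that differ only in an ending like _2 or _b are one class to them, and where a whole thing is asked for, a point or a joint stands for the part that bears it (a point fixed in the world has none). Each returns a list of dicts, best first, with "score" (0 to 1); they miss things now and then, are a little off and sometimes report something else, mostly with a low value. They report only what shows in the picture. A call takes as long as a camera call. They do not tell look-alikes from the thing itself.
- eyes.boxes_of(name, picture): "centre" ([row, column] in pixels, amid what is visible of it).
- eyes.cut_out(name, picture): "mask" (420x560 bool, what is visible of it) and "centre" ([row, column] in pixels, amid what is visible of it).
- eyes.spot_point(name, picture): "centre" ([row, column] in pixels: a listed point, or the origin of a listed thing).
The state is a dict: "t": time; "joints": joint angles; "qvel": joint speeds; "tau": joint torques, N m; "eef_pos": TCP position; "tcp_rot": TCP orientation; "ft_force": force on the tool from outside, world axes, zero at the start; "moment": the same for the moment, N m; "opening": opening from 0.0 (shut) to 1.0 (fully open); "grip_force": force on a finger pad.
Only numpy, scipy, OpenCV 4.12 (cv2) and the standard library are available. Lean on these libraries where they do the work, as an engineer would, in place of code of your own. Each camera call takes 0.05 s, during which the arm holds its last target. There are 200 camera calls.

### The job

Lay out the four tasting things that stand on the front, lower tier of the table (not their look-alikes on the raised tier at the back) on the wooden display board, one standing in each ring: the red food tin in the ring nearest the bell, the jam jar in the ring nearest the price card at the other end, and the blue cup in the ring between them; then stand the spice jar on top of the tin, in its middle. Centre everything well, keep all four upright the whole time, let go of them, and do not shift or knock over the bell, the price card or the red cash tin.

Things in the scene. Friction and masses are not known exactly. Their poses are not given: they have to be found in the camera images.
- board: fixed oak display board on the table, 90 x 300 mm, 12 mm thick; origin at the centre of its underside, z up, y along its length. Three dark inlaid rings of 72 mm outer diameter are flush with its top, centred at y = -100, 0 and +100 mm on its centre line (x = 0).
- bell: silver counter bell on a black base, 76 mm diameter, 56 mm high, loose; stands on the table just past one end of the board, either end, on its long axis, about 205 mm from the board's centre. Origin at the centre of its underside, z up. Not to be moved.
- card: tan price card standing in a small wooden foot, 28 x 62 mm, 92 mm high, loose and light (22 g); stands on the table just past the board's other end, on its long axis, about 205 mm from the board's centre. Origin at the centre of its underside, z up. Not to be moved.
- tin: closed red food tin with a flat silver top, upright, 57 mm diameter, 72 mm high, about 180 g; origin at the centre of its underside, z up. Stands on the front, lower tier of the table (any look-alike on the raised back tier is not meant).
- jam_jar: closed glass jam jar, red with a green lid, upright, 60 mm diameter (lid 56 mm), 86 mm high, about 360 g; origin at the centre of its underside, z up. Stands on the front, lower tier of the table (any look-alike on the raised back tier is not meant).
- cup: open blue ceramic cup without a handle, upright, 60 mm diameter at the rim, a little narrower at the foot, 55 mm high, wall 4 mm, about 120 g; origin at the centre of its underside, z up. Stands on the front, lower tier of the table (any look-alike on the raised back tier is not meant).
- spice_jar: slim glass spice jar with a yellow lid, upright, 42 mm diameter, 96 mm high, about 110 g; origin at the centre of its underside, z up. Stands on the front, lower tier of the table (any look-alike on the raised back tier is not meant).
- cash_tin: rectangular red cash tin with a flat lid, 113 x 154 mm, 58 mm high, loose, on the lower tier at the far left (a look-alike stands on the raised back tier); origin at the centre of its underside, z up. Not to be moved.
Not all that is in view belongs to the job. What is shaped like the spice_jar but pink or purple is not meant.

How it is judged (in metres and radians):
At the end, for the whole second after the job is handed in: Tin in the ring nearest the bell, jam jar in the ring nearest the price card and cup in the middle ring, each centred within 15 mm along and across the board and standing on it; spice jar standing on the tin, centres within 12 mm; all four upright within 0.1 rad, at rest and released (((y of bell in the frame of board above 0 m and x of tin in the frame of board between -0.015 and 0.015 m and y of tin in the frame of board between 0.085 and 0.115 m and z of tin in the frame of board between 0.008 and 0.017 m and x of jam_jar in the frame of board between -0.015 and 0.015 m and y of jam_jar in the frame of board between -0.115 and -0.085 m and z of jam_jar in the frame of board between 0.008 and 0.017 m) or (y of bell in the frame of board below 0 m and x of tin in the frame of board between -0.015 and 0.015 m and y of tin in the frame of board between -0.115 and -0.085 m and z of tin in the frame of board between 0.008 and 0.017 m and x of jam_jar in the frame of board between -0.015 and 0.015 m and y of jam_jar in the frame of board between 0.085 and 0.115 m and z of jam_jar in the frame of board between 0.008 and 0.017 m)) and x of cup in the frame of board between -0.015 and 0.015 m and y of cup in the frame of board between -0.015 and 0.015 m and z of cup in the frame of board between 0.008 and 0.017 m and horizontal distance between spice_jar and tin below 0.012 m and z of spice_jar in the frame of tin between 0.066 and 0.078 m and angle between each of tin, jam_jar, cup, spice_jar's own z axis and vertical below 0.1 rad and linear speed of each of tin, jam_jar, cup, spice_jar below 0.02 m/s and contact force between each of tin, jam_jar, cup, spice_jar and the fingers below 0.05 N); the robot touches nothing.
It fails at once if the bell shifted by more than 20 mm or knocked over (distance of bell from where it was at the start of the episode above 0.02 m or angle between bell's own z axis and vertical above 0.5 rad).
It fails at once if the price card shifted by more than 20 mm or knocked over (distance of card from where it was at the start of the episode above 0.02 m or angle between card's own z axis and vertical above 0.5 rad).
It fails at once if the cash tin shifted by more than 20 mm or knocked over (distance of cash_tin from where it was at the start of the episode above 0.02 m or angle between cash_tin's own z axis and vertical above 0.5 rad).
It fails at once if the food tin, jam jar, cup or spice jar tipped over (angle between any of tin, jam_jar, cup, spice_jar's own z axis and vertical above 0.6 rad).
It also fails if it takes over 96 s, if anything falls off the work surface, if the arm or the gripper's body presses on something with over 40 N, if the wrist force passes 120 N, or if a joint passes its speed limit or range.

## Working session

There is one attempt and no reset: what is moved stays moved. The work goes in short steps, Python scripts to look and compute and a shell command to move; the robot and the scene stay as the last step left them, time stands still between calls to the robot, and variables do not carry over. Pictures are saved under pics/ and viewed, at most 14 in all, crops included, and the job is handed in when it is done.

```bash
mkdir -p pics; ls
python3 - <<'E'
from cell import env, eyes
import cv2
s=env.state(); print({k:s[k] for k in('t','eef_pos','tcp_rot','opening')})
for n in('scene','top'):
    p=eyes.read_camera(n); cv2.imwrite(f'pics/{n}0.png',p['pixels'][:,:,::-1])
    for o in('board','bell','card','tin','jam_jar','cup','spice_jar','cash_tin'):
        print(n,o,[(round(d['score'],2),[round(float(v)) for v in d['centre']]) for d in eyes.spot_point(o,p)])
E
```

```text
pics
{'t': 0.0, 'eef_pos': array([ 174.37953307, -599.92078575,  214.04242761]), 'tcp_rot': array([-3.14043874e+00, -1.18897479e-04,  2.82802014e-01]), 'opening': 0.9993126581111209}
scene board [(0.57, [204, 258])]
scene bell [(0.86, [252, 233])]
scene card [(0.62, [159, 276]), (0.51, [204, 258])]
scene tin [(0.73, [173, 317])]
scene jam_jar [(0.7, [236, 298])]
scene cup [(0.71, [315, 290])]
scene spice_jar [(0.84, [142, 289]), (0.82, [208, 298]), (0.63, [263, 283]), (0.62, [150, 315])]
scene cash_tin [(0.9, [314, 220]), (0.47, [252, 234])]
top board [(0.78, [200, 314])]
top bell [(0.66, [181, 236])]
top card [(0.56, [220, 397])]
top tin [(0.85, [278, 375])]
top jam_jar [(0.6, [253, 262]), (0.3, [218, 394])]
top cup [(0.59, [246, 154])]
top spice_jar [(0.67, [271, 416]), (0.63, [258, 312]), (0.55, [239, 426]), (0.36, [254, 263])]
top cash_tin [(0.84, [180, 162])]
```

View pics/scene0.png

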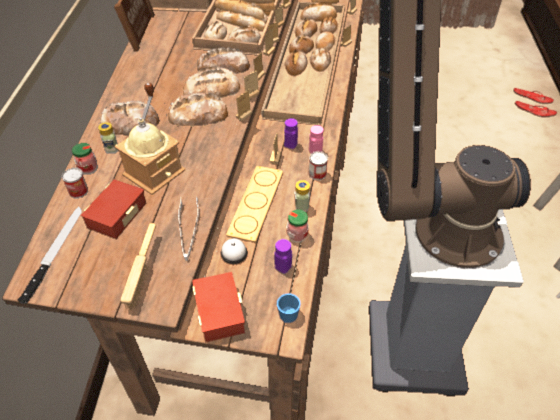

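View pics/top0.png

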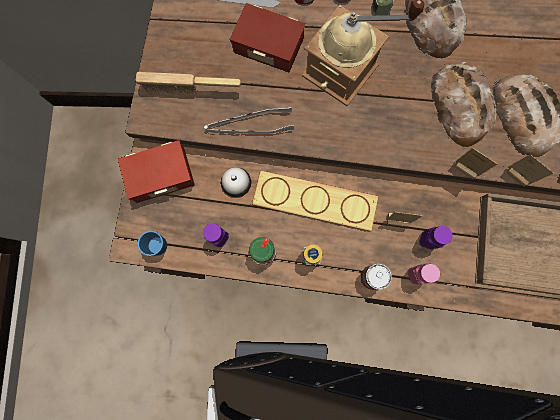

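The scene picture shows the front tier: cup (315,290), jam jar (225,297), yellow-lidded spice jar (195,302), tin (165,318) and purple or pink decoys. The look-alikes on the raised back tier are jam jar (157,85), tin (182,75) and spice jar (134,107). In the top view the front-tier ones are cup (244,152), jam (250,262), spice (254,313) and tin (277,377). The bell (181,236) is at the board's left end and the card (217,402) at its right end.

```bash
cat > h.py <<'E'
from cell import env, eyes
import numpy as np, cv2
from scipy.optimize import least_squares
def proj(p,X):
    X=np.atleast_2d(X); c=X@p['extrinsics'][:3,:3].T+p['extrinsics'][:3,3]
    return np.c_[p['fx']*c[:,0]/c[:,2]+p['cx'], p['fy']*c[:,1]/c[:,2]+p['cy']]
def unproj(p,uv,z):
    uv=np.atleast_2d(uv); R=p['extrinsics'][:3,:3]; C=-R.T@p['extrinsics'][:3,3]
    d=np.c_[(uv[:,0]-p['cx'])/p['fx'],(uv[:,1]-p['cy'])/p['fy'],np.ones(len(uv))]@R
    return C+d*((z-C[2])/d[:,2])[:,None]
A=np.linspace(0,2*np.pi,48,endpoint=False)
def bbox(q): return np.r_[q.min(0),q.max(0)]
def cyl(x,y,r,z0,z1):
    return np.array([[x+rr*np.cos(a),y+rr*np.sin(a),z] for z,rr in((z0,r[0]),(z1,r[1])) for a in A])
DIM=dict(tin=((28.5,28.5),72),jam_jar=((30,28),86),cup=((26,30),55),spice_jar=((21,21),96),bell=((38,20),56))
def fit(p,mask,name,z0=0,pixel=None):
    r,h=DIM[name]; v,u=np.nonzero(mask); b=bbox(np.c_[u-.0,v])+[0,0,1,1]
    g=unproj(p,[(b[0]+b[2])/2,(b[1]+b[3])/2],z0+h/2)[0,:2]
    s=least_squares(lambda q: bbox(proj(p,cyl(q[0],q[1],r,z0,z0+h)))-b,g,x_scale=10)
    return s.x, np.sqrt(np.mean(s.fun**2))
E
python3 - <<'E'
from h import *
ps={n:eyes.read_camera(n) for n in('top','scene')}
for n,p in ps.items():
    for o in DIM:
        for d in eyes.cut_out(o,p):
            x,e=fit(p,d['mask'],o); print(n,o,round(d['score'],2),np.round(d['centre']),d['mask'].sum(),x.round(1),'rms',e.round(1))
    for o in('board','cash_tin','card'):
        for d in eyes.cut_out(o,p)[:2]:
            c=max(cv2.findContours(d['mask'].astype(np.uint8),0,1)[0],key=len)[:,0]+.5
            z={'board':12,'cash_tin':58,'card':46}[o]
            R=cv2.minAreaRect(unproj(p,c,z)[:,:2].astype(np.float32)); print(n,o,round(d['score'],2),np.round(d['centre']),np.round(cv2.boxPoints(R)).tolist(),np.round(R[0],1),np.round(R[1],1),R[2])
    # rings: dark-in-board by viewing
p=ps['top']; im=p['pixels'][150:300,110:470,::-1]; cv2.imwrite('pics/crop1.png',cv2.resize(im,None,fx=2.2,fy=2.2,interpolation=cv2.INTER_CUBIC))
E
```

```text
top tin 0.66 [280. 376.] 621 [ 409.3 -223.4] rms 0.2
top jam_jar 0.75 [251. 261.] 608 [462.2  41.4] rms 0.3
top cup 0.88 [245. 150.] 564 [472.1 301.2] rms 0.8
top spice_jar 0.96 [273. 424.] 535 [ 418.4 -327.3] rms 0.2
top spice_jar 0.95 [233. 212.] 423 [496.4 150. ] rms 0.1
top spice_jar 0.93 [237. 433.] 605 [ 503.1 -357.2] rms 0.6
top spice_jar 0.87 [256. 310.] 348 [453.6 -73.1] rms 0.3
top bell 0.65 [180. 236.] 772 [636.9 116.1] rms 0.8
top board 0.82 [200. 317.] [[520.0, -219.0], [608.0, -236.0], [666.0, 56.0], [578.0, 73.0]] [592.8 -81.6] [297.9  90.1] 78.75481414794922
top cash_tin 0.8 [174. 155.] [[559.0, 356.0], [611.0, 204.0], [727.0, 244.0], [675.0, 396.0]] [643.1 300.1] [122.6 160.2] 19.03820037841797
top card 0.63 [217. 396.] [[523.0, -321.0], [556.0, -325.0], [564.0, -251.0], [531.0, -248.0]] [ 543.6 -286.2] [73.7 33.9] 83.68025970458984
scene tin 0.95 [163. 318.] 473 [ 415.8 -220.5] rms 0.4
scene jam_jar 0.64 [227. 295.] 622 [466.1  41.9] rms 0.8
scene cup 0.82 [306. 289.] 570 [475.5 304.1] rms 0.3
scene cup 0.21 [249. 233.] 540 [636.4 133.1] rms 1.9
scene spice_jar 0.84 [255. 284.] 524 [500.2 155.6] rms 0.7
scene spice_jar 0.82 [196. 300.] 435 [459.2 -74. ] rms 0.4
scene spice_jar 0.82 [134. 292.] 392 [ 509.  -354.1] rms 0.8
scene bell 0.77 [252. 232.] 530 [640.4 120.9] rms 0.8
scene bell 0.26 [152. 274.] 146 [ 555.  -299.4] rms 4.9
scene board 0.89 [206. 258.] [[522.0, -217.0], [614.0, -235.0], [674.0, 67.0], [582.0, 86.0]] [597.8 -74.7] [308.4  93.9] 78.78520965576172
scene cash_tin 0.92 [309. 218.] [[564.0, 391.0], [626.0, 217.0], [731.0, 254.0], [669.0, 428.0]] [647.5 322.7] [111. 185.] 19.543415069580078
scene card 0.65 [154. 274.] [[530.0, -327.0], [560.0, -330.0], [568.0, -209.0], [539.0, -207.0]] [ 549.2 -268.2] [120.8  29.6] 85.77951049804688
```

View pics/crop1.png

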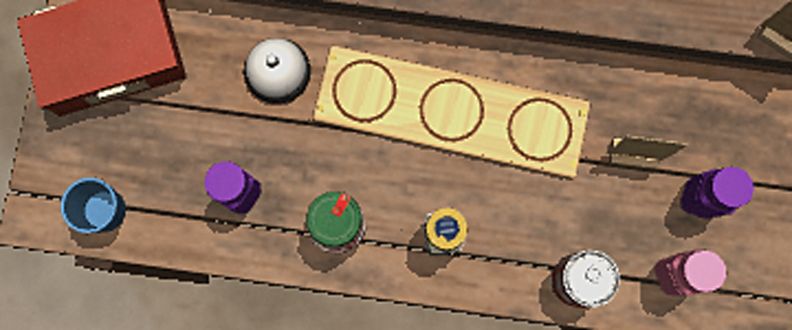

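The crop confirms all four on the front tier: blue cup at left, green-lidded jam jar, yellow-lidded spice jar and silver-topped tin. Purple and pink jars are decoys. The tool will be aligned with the board (yaw 1.374), so I turn first.

```bash
cat >> h.py <<'E'
def go(x,y,z,yaw=1.374):
    s=env.state(); p=np.array(s['eef_pos']); a=s['tcp_rot'][2]; d=np.array([x,y,z])-p
    w=lambda yw: np.round(np.array([d[:2]@[np.cos(yw),np.sin(yw)], d[:2]@[np.sin(yw),-np.cos(yw)], -d[2]])/60,3)
    print('t',round(s['t'],2),'pos',p.round(1),'yaw',round(a,3),'open',round(s['opening'],3),'F',np.round(s['ft_force'],1),'grip',round(s['grip_force'],1))
    print('units now-axes',w(a),'turn units',round(-np.degrees(yaw-a)/5,2))
E
python3 -m inch '[[[0,0,0],-1,-1],[[0,0,0],-1,-1],[[0,0,0],-1,-1],[[0,0,0],-1,-1],[[0,0,0],-1,-1],[[0,0,0],-1,-1],[[0,0,0],-1,-1],[[0,0,0],-1,-1],[[0,0,0],-1,-1],[[0,0,0],-1,-1]]'
python3 -m inch '[[[0,0,0],-1,-1],[[0,0,0],-1,-1],[[0,0,0],-0.5,-1],[[0.5,0,0],0,-1],[[0.9,0,0],0,-1],[[0.9,0,0],0,-1],[[0.9,0,0],0,-1],[[0.9,0,0],0,-1],[[0.9,0,0],0,-1],[[0,0,0],0,-1]]'
python3 -c "
from h import *
go(412,-222,214)"
```

```text
t: 3.05
eef_pos: [174.4, -600.2, 214.6]
tcp_rot: [3.141, 0.0, 1.158]
ft_force: [-0.7, -1.1, -0.1]
opening: 1.002
grip_force: 0.0
t: 4.3
eef_pos: [233.4, -303.3, 215.0]
tcp_rot: [3.141, 0.0, 1.376]
ft_force: [-0.3, 0.3, -0.2]
opening: 1.001
grip_force: 0.0
t 4.3 pos [ 233.4 -303.3  215. ] yaw 1.376 open 1.001 F [-0.3  0.3 -0.2] grip 0.0
units now-axes [1.905 2.659 0.017] turn units 0.02
```

```bash
python3 -m inch '[[[0,0.5,0],0,-1],[[0.2,0.7,0],0,-1],[[0.4,0.7,0],0,-1],[[0.5,0.5,0],0,-1],[[0.4,0.2,0],0,-1],[[0.4,0.06,0],0,-1],[[0,0,0],0,-1],[[0,0,0],0,-1],[[0,0,0],0,-1],[[0,0,0],0,-1]]'
python3 - <<'E'
from h import *
go(412,-222,214)
p=eyes.read_camera('wrist'); cv2.imwrite('pics/w1.png',p['pixels'][:,:,::-1])
for o in DIM:
    for d in eyes.cut_out(o,p):
        x,e=fit(p,d['mask'],o); print(o,round(d['score'],2),np.round(d['centre']),d['mask'].sum(),x.round(1),'rms',e.round(1))
print(proj(p,[[412,-222,72],[595,-80,12],[575.5,-178,12]]).round())
# tier edge corner triangulation
t=eyes.read_camera('top'); s=eyes.read_camera('scene')
for z in(0,30,60,90): print(z,unproj(t,[128,134],z)[0,:2].round(),unproj(s,[183,322],z)[0,:2].round())
E
```

```text
t: 5.55
eef_pos: [411.8, -226.1, 214.6]
tcp_rot: [3.141, 0.0, 1.373]
ft_force: [0.7, 0.1, 0.6]
opening: 0.996
grip_force: 0.0
t 5.55 pos [ 411.8 -226.1  214.6] yaw 1.373 open 0.996 F [0.7 0.1 0.6] grip 0.0
units now-axes [ 0.067 -0.011  0.01 ] turn units -0.02
tin 0.81 [190. 280.] 2630 [ 413.6 -221.8] rms 0.4
spice_jar 0.9 [ 32. 298.] 2956 [455.6 -79. ] rms 3.1
spice_jar 0.9 [259. 304.] 1069 [ 419.5 -326.2] rms 0.4
[[280. 194.]
 [421.  23.]
 [412. 120.]]
0 [758. 400.] [743. 341.]
30 [746. 387.] [735. 358.]
60 [735. 374.] [728. 375.]
90 [723. 362.] [720. 392.]
```

View pics/w1.png

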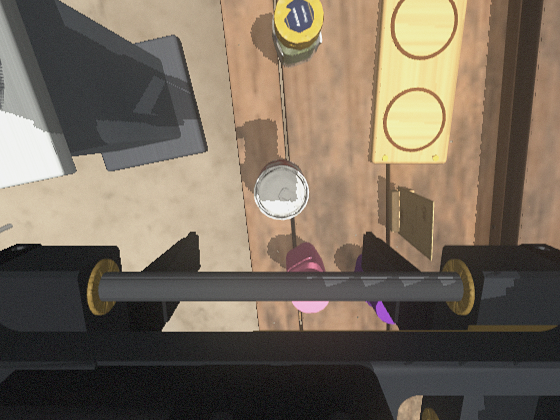

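The wrist picture shows the tin at (190,280), the spice jar at (25,298), the jam ring at (120,415) and the card at (220,415). The wrist fit agrees with (413,-222). Descending on the tin.

```bash
python3 -m inch '[[[0.07,0.02,0.5],0,-1],[[0,0,0.6],0,-1],[[0,0,0.6],0,-1],[[0,0,0.6],0,-1],[[0,0,0.5],0,-1],[[0,0,0.3],0,-1],[[0,0,0.04],0,-1],[[0,0,0],0,-1],[[0,0,0],0,1],[[0,0,0],0,1]]'
python3 -m inch '[[[0,0,0],0,1],[[0,0,0],0,1],[[0,0,0],0,1],[[0,0,0],0,1],[[0,0,-0.1],0,1],[[0,0,-0.4],0,1],[[0,0,-0.6],0,1],[[0,0,-0.6],0,1],[[0,0,-0.6],0,1],[[0,0,-0.2],0,1]]'
python3 - <<'E'
from h import *
go(614.5,18,150)
p=eyes.read_camera('wrist'); cv2.imwrite('pics/w2.png',p['pixels'][:,:,::-1])
print(unproj(p,[415,120],12))
E
```

```text
t: 7.2
eef_pos: [414.3, -221.8, 26.8]
tcp_rot: [3.141, 0.001, 1.374]
ft_force: [-0.1, -1.0, -0.1]
opening: 0.843
grip_force: 0.0
t: 8.45
eef_pos: [414.4, -221.8, 177.9]
tcp_rot: [3.139, 0.001, 1.374]
ft_force: [-0.9, -0.0, -2.5]
opening: 0.598
grip_force: 30.0
t 8.45 pos [ 414.4 -221.8  177.9] yaw 1.374 open 0.598 F [-0.9 -0.  -2.5] grip 30.0
units now-axes [4.572 2.488 0.466] turn units -0.0
[[ 567.06515031 -172.71074337   12.        ]]
```

```bash
python3 -m inch '[[[0,0.2,0],0,1],[[0,0.4,0],0,1],[[0,0.5,0],0,1],[[0,0.5,0],0,1],[[0,0.5,0],0,1],[[0,0.3,0],0,1],[[0,0.09,0],0,1],[[0,0,0],0,1],[[0,0,0],0,1],[[0,0,0],0,1]]'
cat >> h.py <<'E'
def rings(p,c=(595,-80),save=None):
    # rectify board plane z=12 at 1px/mm in frame of wrist yaw 1.374, fit dark rings
    e=np.array([.195,.981]); e/=np.linalg.norm(e); n=np.array([e[1],-e[0]])
    U,V=np.meshgrid(np.arange(-200,200),np.arange(-80,80)); 
    W=np.array(c)+U[...,None]*e+V[...,None]*n
    q=proj(p,np.c_[W.reshape(-1,2),np.full(W.size//2,12.)]).reshape(160,400,2).astype(np.float32)
    I=cv2.remap(np.ascontiguousarray(p['pixels']),q[...,0],q[...,1],1)
    if save: cv2.imwrite(save,cv2.resize(I[:,:,::-1],None,fx=2,fy=2))
    g=255-cv2.cvtColor(I,cv2.COLOR_RGB2GRAY); T=np.zeros((90,90),np.float32)
    cv2.circle(T,(45,45),35,1,3); T-=T.mean()
    r=cv2.matchTemplate(g.astype(np.float32),T,cv2.TM_CCOEFF_NORMED)
    for u in(-100,0,100):
        s=r[80-45-25:80-45+26, 200+u-45-25:200+u-45+26]; k=np.unravel_index(s.argmax(),s.shape)
        uu=u+k[1]-25; vv=k[0]-25; print('ring',u,'at',uu,vv,(np.array(c)+uu*e+vv*n).round(1),s.max().round(2))
E
python3 - <<'E'
from h import *
go(614.5,18,150)
rings(eyes.read_camera('wrist'),save='pics/r1.png')
rings(eyes.read_camera('top')); rings(eyes.read_camera('scene'))
E
```

```text
t: 9.75
eef_pos: [560.2, -250.8, 176.4]
tcp_rot: [3.141, 0.0, 1.373]
ft_force: [-0.1, -0.6, -2.2]
opening: 0.603
grip_force: 30.0
t 9.75 pos [ 560.2 -250.8  176.4] yaw 1.373 open 0.603 F [-0.1 -0.6 -2.2] grip 30.0
units now-axes [4.571 0.009 0.44 ] turn units -0.01
ring -100 at -100 3 [ 578.4 -178.7] 0.5
ring 0 at 1 3 [598.1 -79.6] 0.17
ring 100 at 75 -25 [585.1  -1.6] 0.0
ring -100 at -101 1 [ 576.3 -179.3] 0.55
ring 0 at -1 1 [595.8 -81.2] 0.74
ring 100 at 99 1 [615.3  16.9] 0.74
ring -100 at -102 5 [ 580. -181.] 0.33
ring 0 at -3 6 [600.3 -84.1] 0.69
ring 100 at 98 6 [620.   14.9] 0.69
```

View pics/r1.png

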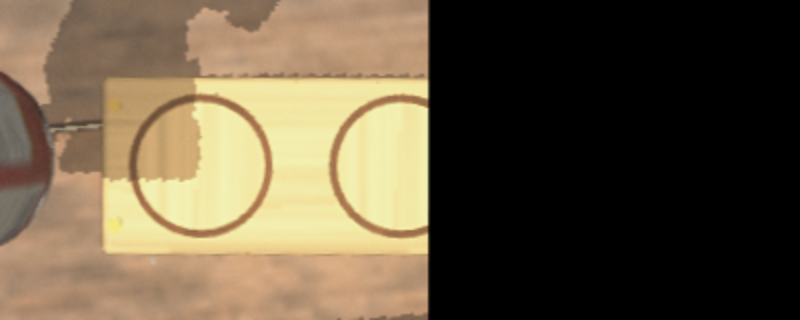

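Rectified wrist view: the end ring is centred about 3 mm across from my guess. Combined, the rings are at (617.5,17.5), (598,-80.6) and (578.4,-178.6). Carrying the tin to the bell ring.

```bash
python3 -m inch '[[[0.2,0.06,0],0,1],[[0.4,0,0],0,1],[[0.7,0,0],0,1],[[0.8,0,0],0,1],[[0.8,0,0],0,1],[[0.8,0,0],0,1],[[0.5,0,0],0,1],[[0.3,0,0],0,1],[[0.07,0,0],0,1],[[0,0,0],0,1]]'
python3 -m inch '[[[0,0,0.2],0,1],[[0,0,0.4],0,1],[[0,0,0.4],0,1],[[0,0,0.4],0,1],[[0,0,0.3],0,1],[[0,0,0.2],0,1],[[0,0,0.1],0,1],[[0,0,0.1],0,1],[[0,0,0],0,1],[[0,0,0],0,1]]'
python3 - <<'E'
from h import *
go(617.5,17.5,39)
E
```

```text
t: 11.15
eef_pos: [617.7, 16.8, 176.2]
tcp_rot: [-3.142, 0.0, 1.373]
ft_force: [-1.2, -0.1, -3.5]
opening: 0.598
grip_force: 30.0
t: 12.4
eef_pos: [618.0, 17.3, 50.7]
tcp_rot: [3.141, -0.0, 1.374]
ft_force: [1.5, 0.3, -2.0]
opening: 0.598
grip_force: 30.0
t 12.4 pos [618.   17.3  50.7] yaw 1.374 open 0.598 F [ 1.5  0.3 -2. ] grip 30.0
units now-axes [ 0.001 -0.009  0.194] turn units -0.0
```

```bash
python3 -m inch '[[[0,0,0.1],0,1],[[0,0,0.06],0,1],[[0,0,0.03],0,1],[[0,0,0.01],0,1],[[0,0,0],0,1],[[0,0,0],0,-1],[[0,0,0],0,-1],[[0,0,0],0,-1],[[0,0,0],0,-1],[[0,0,-0.1],0,-1]]'
python3 -m inch '[[[0,0,-0.4],0,-1],[[0,0,-0.6],0,-1],[[0,0,-0.6],0,-1],[[0,0,-0.6],0,-1],[[0,0,-0.4],0,-1],[[0,0,0],0,-1],[[0,0,0],0,-1],[[0,0,0],0,-1],[[0,0,0],0,-1],[[0,0,0],0,-1]]'
python3 - <<'E'
from h import *
go(474,302.6,200)
for n in('wrist','top'):
    p=eyes.read_camera(n)
    if n=='wrist': cv2.imwrite('pics/w3.png',p['pixels'][:,:,::-1])
    for o,z in(('tin',12),('bell',0)):
        for d in eyes.cut_out(o,p)[:2]:
            x,e=fit(p,d['mask'],o,z); print(n,o,round(d['score'],2),np.round(d['centre']),x.round(1),'rms',e.round(1))
E
```

```text
t: 13.65
eef_pos: [617.6, 17.3, 44.1]
tcp_rot: [-3.141, 0.0, 1.374]
ft_force: [0.1, -0.4, -0.5]
opening: 0.991
grip_force: 0.0
t: 14.9
eef_pos: [617.7, 17.3, 199.8]
tcp_rot: [-3.141, 0.0, 1.374]
ft_force: [0.2, 0.1, 0.2]
opening: 1.0
grip_force: 0.0
t 14.9 pos [617.7  17.3 199.8] yaw 1.374 open 1.0 F [0.2 0.1 0.2] grip 0.0
units now-axes [ 4.193e+00 -3.280e+00 -4.000e-03] turn units -0.0
wrist tin 0.79 [199. 280.] [618.   17.6] rms 0.5
wrist bell 0.73 [ 98. 282.] [640.7 116.8] rms 0.6
```

View pics/w3.png

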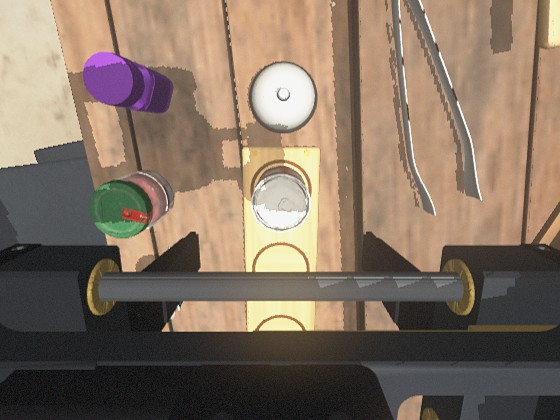

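The tin stands in the bell ring, with the wrist fit at (618,17.6) and the bell at (98,282) untouched. Next the jam jar.

```bash
python3 -m inch '[[[-0.1,-0.3,0],0,-1],[[0,-0.6,0],0,-1],[[0,-0.7,0],0,-1],[[0,-0.6,0],0,-1],[[0,-0.3,0],0,-1],[[0,-0.09,0],0,-1],[[0,0,0],0,-1],[[0,0,0],0,-1],[[0,0,0],0,-1],[[0,0,0],0,-1]]'
python3 - <<'E'
from h import *
go(464.3,41.7,31)
p=eyes.read_camera('wrist')
for o in('jam_jar','cup','spice_jar'):
    for d in eyes.cut_out(o,p)[:3]:
        x,e=fit(p,d['mask'],o); print(o,round(d['score'],2),np.round(d['centre']),x.round(1),'rms',e.round(1))
E
```

```text
t: 16.45
eef_pos: [464.4, 41.8, 200.1]
tcp_rot: [-3.141, 0.0, 1.373]
ft_force: [-0.6, 0.5, -0.3]
opening: 1.002
grip_force: 0.0
t 16.45 pos [464.4  41.8 200.1] yaw 1.373 open 1.002 F [-0.6  0.5 -0.3] grip 0.0
units now-axes [-2.000e-03 -2.000e-03  2.818e+00] turn units -0.01
jam_jar 0.93 [199. 282.] [465.9  40.6] rms 0.7
spice_jar 0.75 [ 74. 295.] [499.3 150.9] rms 0.3
spice_jar 0.67 [312. 296.] [458.7 -69.7] rms 1.2
```

```bash
python3 -m inch '[[[0,0,0.4],0,-1],[[0,0,0.6],0,-1],[[0,0,0.6],0,-1],[[0,0,0.6],0,-1],[[0,0,0.4],0,-1],[[0,0,0.2],0,-1],[[0,0,0.02],0,-1],[[0,0,0],0,-1],[[0,0,0],0,1],[[0,0,0],0,1]]'
python3 -m inch '[[[0,0,0],0,1],[[0,0,0],0,1],[[0,0,0],0,1],[[0,0,0],0,1],[[0,0,-0.1],0,1],[[0,0,-0.4],0,1],[[0,0,-0.6],0,1],[[0,0,-0.6],0,1],[[0,0,-0.5],0,1],[[0,0,-0.2],0,1]]'
python3 -c "
from h import *
go(578.4,-178.6,43)"
```

```text
t: 17.9
eef_pos: [464.5, 41.9, 31.5]
tcp_rot: [3.141, -0.0, 1.374]
ft_force: [-0.2, 0.1, 0.5]
opening: 0.845
grip_force: 0.0
t: 19.15
eef_pos: [464.2, 41.9, 176.3]
tcp_rot: [3.14, -0.0, 1.374]
ft_force: [0.6, 1.2, -3.9]
opening: 0.613
grip_force: 30.0
t 19.15 pos [464.2  41.9 176.3] yaw 1.374 open 0.613 F [ 0.6  1.2 -3.9] grip 30.0
units now-axes [-3.232  2.587  2.222] turn units -0.0
```

```bash
python3 -m inch '[[[-0.2,0.2,0],0,1],[[-0.4,0.3,0],0,1],[[-0.5,0.4,0],0,1],[[-0.5,0.4,0],0,1],[[-0.5,0.4,0],0,1],[[-0.5,0.4,0],0,1],[[-0.4,0.3,0],0,1],[[-0.2,0.15,0],0,1],[[-0.03,0.04,0],0,1],[[0,0,0],0,1]]'
python3 -m inch '[[[0,0,0.2],0,1],[[0,0,0.4],0,1],[[0,0,0.4],0,1],[[0,0,0.4],0,1],[[0,0,0.3],0,1],[[0,0,0.2],0,1],[[0,0,0.1],0,1],[[0,0,0],0,1],[[0,0,0],0,1],[[0,0,0],0,1]]'
python3 -c "
from h import *
go(578.4,-178.6,43.5)"
```

```text
t: 20.4
eef_pos: [578.3, -178.0, 174.6]
tcp_rot: [-3.141, -0.0, 1.374]
ft_force: [0.2, 0.4, -2.9]
opening: 0.615
grip_force: 30.0
t: 21.65
eef_pos: [578.9, -178.7, 55.6]
tcp_rot: [3.141, 0.0, 1.374]
ft_force: [-0.0, 0.4, -3.6]
opening: 0.611
grip_force: 30.0
t 21.65 pos [ 578.9 -178.7   55.6] yaw 1.374 open 0.611 F [-0.   0.4 -3.6] grip 30.0
units now-axes [ 0.    -0.008  0.201] turn units -0.0
```

```bash
python3 -m inch '[[[0,0,0.1],0,1],[[0,0,0.06],0,1],[[0,0,0.03],0,1],[[0,0,0.01],0,1],[[0,0,0],0,1],[[0,0,0],0,-1],[[0,0,0],0,-1],[[0,0,0],0,-1],[[0,0,0],0,-1],[[0,0,-0.1],0,-1]]'
python3 -m inch '[[[0,0,-0.4],0,-1],[[0,0,-0.6],0,-1],[[0,0,-0.6],0,-1],[[0,0,-0.6],0,-1],[[0,0,-0.3],0,-1],[[0,0,0],0,-1],[[0,0,0],0,-1],[[0,0,0],0,-1],[[0,0,0],0,-1],[[0,0,0],0,-1]]'
python3 - <<'E'
from h import *
go(474,302.6,200)
p=eyes.read_camera('wrist'); cv2.imwrite('pics/w4.png',p['pixels'][:,:,::-1])
rings(p)
for o,z in(('jam_jar',12),('tin',12)):
    for d in eyes.cut_out(o,p)[:2]:
        x,e=fit(p,d['mask'],o,z); print(o,round(d['score'],2),np.round(d['centre']),x.round(1),'rms',e.round(1))
E
```

```text
t: 22.9
eef_pos: [578.5, -178.6, 48.9]
tcp_rot: [-3.141, -0.0, 1.374]
ft_force: [0.2, 0.3, 0.3]
opening: 0.996
grip_force: 0.0
t: 24.15
eef_pos: [578.6, -178.6, 198.7]
tcp_rot: [-3.141, -0.0, 1.374]
ft_force: [0.0, 0.3, 0.8]
opening: 1.0
grip_force: 0.0
t 24.15 pos [ 578.6 -178.6  198.7] yaw 1.374 open 1.0 F [0.  0.3 0.8] grip 0.0
units now-axes [ 7.523 -3.28  -0.022] turn units -0.0
ring -100 at -118 2 [ 574.  -196.1] 0.21
ring 0 at 0 3 [597.9 -80.6] 0.6
ring 100 at 116 2 [619.6  33.4] 0.07
jam_jar 0.56 [202. 280.] [ 578.6 -179.4] rms 1.2
tin 0.86 [  9. 282.] [610.7 -20.5] rms 25.6
```

View pics/w4.png

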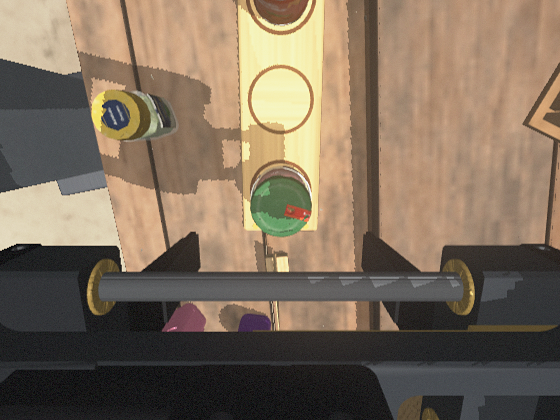

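The jam jar is centred in its ring (200,280), and the card still stands behind it. The middle ring is at (99,281), which is (597.9,-80.6). Now the cup.

```bash
python3 -m inch '[[[0.3,-0.15,0],0,-1],[[0.6,-0.3,0],0,-1],[[0.8,-0.35,0],0,-1],[[0.8,-0.35,0],0,-1],[[0.8,-0.35,0],0,-1],[[0.8,-0.35,0],0,-1],[[0.8,-0.35,0],0,-1],[[0.8,-0.35,0],0,-1],[[0.8,-0.35,0],0,-1],[[0.6,-0.2,0],0,-1]]'
python3 -m inch '[[[0.3,-0.13,0],0,-1],[[0.12,-0.05,0],0,-1],[[0,0,0],0,-1],[[0,0,0],0,-1],[[0,0,0],0,-1],[[0,0,0],0,-1],[[0,0,0],0,-1],[[0,0,0],0,-1],[[0,0,0],0,-1],[[0,0,0],0,-1]]'
python3 - <<'E'
from h import *
go(474,302.6,17)
p=eyes.read_camera('wrist')
for o in('cup',):
    for d in eyes.cut_out(o,p)[:3]:
        x,e=fit(p,d['mask'],o); print(o,round(d['score'],2),np.round(d['centre']),x.round(1),'rms',e.round(1))
E
```

```text
t: 25.55
eef_pos: [477.8, 278.1, 199.2]
tcp_rot: [3.142, -0.0, 1.375]
ft_force: [0.5, -0.4, -0.2]
opening: 1.002
grip_force: 0.0
t: 26.8
eef_pos: [474.0, 302.4, 199.0]
tcp_rot: [3.142, 0.0, 1.374]
ft_force: [-0.9, -0.4, 0.7]
opening: 1.002
grip_force: 0.0
t 26.8 pos [474.  302.4 199. ] yaw 1.374 open 1.002 F [-0.9 -0.4  0.7] grip 0.0
units now-axes [ 3.000e-03 -1.000e-03  3.033e+00] turn units -0.0
cup 0.64 [195. 285.] [476.6 300.5] rms 1.5
```

```bash
python3 -m inch '[[[0,0,0.4],0,-1],[[0,0,0.6],0,-1],[[0,0,0.6],0,-1],[[0,0,0.6],0,-1],[[0,0,0.5],0,-1],[[0,0,0.3],0,-1],[[0,0,0.06],0,-1],[[0,0,0],0,-1],[[0,0,0],0,1],[[0,0,0],0,1]]'
python3 -m inch '[[[0,0,0],0,1],[[0,0,0],0,1],[[0,0,0],0,1],[[0,0,0],0,1],[[0,0,-0.1],0,1],[[0,0,-0.4],0,1],[[0,0,-0.6],0,1],[[0,0,-0.6],0,1],[[0,0,-0.6],0,1],[[0,0,-0.4],0,1]]'
python3 - <<'E'
from h import *
go(598,-80.6,27.5)
p=eyes.read_camera('wrist'); cv2.imwrite('pics/w5.png',p['pixels'][:,:,::-1])
E
```

```text
t: 28.15
eef_pos: [474.3, 302.5, 16.1]
tcp_rot: [3.141, -0.001, 1.374]
ft_force: [0.6, -0.7, 0.3]
opening: 0.843
grip_force: 0.0
t: 29.4
eef_pos: [474.0, 302.4, 179.2]
tcp_rot: [3.141, -0.001, 1.374]
ft_force: [-0.4, 0.2, -0.5]
opening: 0.619
grip_force: 30.0
t 29.4 pos [474.  302.4 179.2] yaw 1.374 open 0.619 F [-0.4  0.2 -0.5] grip 30.0
units now-axes [-5.856  3.277  2.529] turn units -0.0
```

View pics/w5.png

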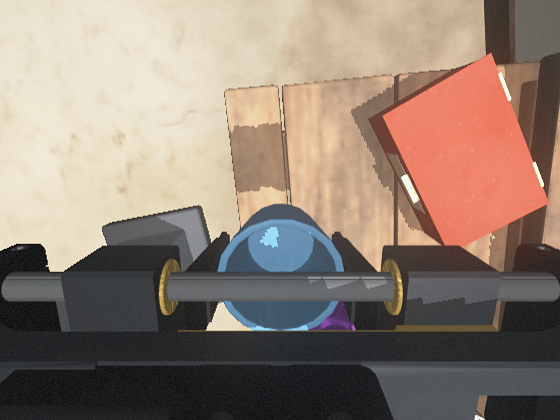

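The cup is held upright at (275,280), and the cash tin at (150,465) is untouched. Carrying it to the middle ring.

```bash
python3 -m inch '[[[-0.3,0.15,0],0,1],[[-0.5,0.3,0],0,1],[[-0.7,0.4,0],0,1],[[-0.7,0.4,0],0,1],[[-0.7,0.4,0],0,1],[[-0.7,0.4,0],0,1],[[-0.7,0.4,0],0,1],[[-0.7,0.4,0],0,1],[[-0.5,0.3,0],0,1],[[-0.3,0.1,0],0,1]]'
python3 -m inch '[[[-0.05,0.03,0.2],0,1],[[0,0,0.4],0,1],[[0,0,0.4],0,1],[[0,0,0.4],0,1],[[0,0,0.4],0,1],[[0,0,0.2],0,1],[[0,0,0.1],0,1],[[0,0,0],0,1],[[0,0,0],0,1],[[0,0,0],0,1]]'
python3 -c "
from h import *
go(598,-80.6,28)"
```

```text
t: 30.7
eef_pos: [596.5, -79.3, 175.8]
tcp_rot: [-3.139, 0.0, 1.372]
ft_force: [-0.5, 0.6, -0.8]
opening: 0.617
grip_force: 30.0
t: 31.95
eef_pos: [598.5, -80.4, 52.0]
tcp_rot: [3.141, 0.0, 1.374]
ft_force: [1.0, 0.0, -1.2]
opening: 0.617
grip_force: 30.0
t 31.95 pos [598.5 -80.4  52. ] yaw 1.374 open 0.617 F [ 1.   0.  -1.2] grip 30.0
units now-axes [-0.005 -0.008  0.4  ] turn units -0.0
```

```bash
python3 -m inch '[[[0,0,0.15],0,1],[[0,0,0.15],0,1],[[0,0,0.06],0,1],[[0,0,0.03],0,1],[[0,0,0],0,1],[[0,0,0],0,-1],[[0,0,0],0,-1],[[0,0,0],0,-1],[[0,0,0],0,-1],[[0,0,-0.1],0,-1]]'
python3 -m inch '[[[0,0,-0.4],0,-1],[[0,0,-0.6],0,-1],[[0,0,-0.6],0,-1],[[0,0,-0.6],0,-1],[[0,0,-0.6],0,-1],[[0,0,0],0,-1],[[0,0,0],0,-1],[[0,0,0],0,-1],[[0,0,0],0,-1],[[0,0,0],0,-1]]'
python3 - <<'E'
from h import *
go(457.5,-72,42)
p=eyes.read_camera('wrist')
for o,z in(('cup',12),('tin',12),('spice_jar',0)):
    for d in eyes.cut_out(o,p)[:2]:
        x,e=fit(p,d['mask'],o,z); print(o,round(d['score'],2),np.round(d['centre']),x.round(1),'rms',e.round(1))
E
```

```text
t: 33.2
eef_pos: [598.1, -80.3, 33.9]
tcp_rot: [-3.141, 0.0, 1.374]
ft_force: [0.0, -0.5, -0.4]
opening: 0.994
grip_force: 0.0
t: 34.45
eef_pos: [598.2, -80.3, 201.6]
tcp_rot: [-3.141, 0.0, 1.374]
ft_force: [1.0, -0.5, -0.1]
opening: 0.998
grip_force: 0.0
t 34.45 pos [598.2 -80.3 201.6] yaw 1.374 open 0.998 F [ 1.  -0.5 -0.1] grip 0.0
units now-axes [-0.324 -2.327  2.659] turn units -0.0
cup 0.6 [198. 283.] [598.7 -81.4] rms 1.1
cup 0.38 [218. 147.] [453.9 -74.5] rms 2.0
tin 0.6 [ 91. 282.] [617.3  16.8] rms 0.2
spice_jar 0.85 [218. 146.] [458.7 -73.3] rms 0.5
spice_jar 0.73 [  1. 146.] [513.8 104.4] rms 31.1
```

```bash
python3 -m inch '[[[-0.14,-0.3,0],0,-1],[[-0.2,-0.5,0],0,-1],[[0,-0.6,0],0,-1],[[0,-0.5,0],0,-1],[[0,-0.3,0],0,-1],[[0,-0.12,0],0,-1],[[0,0,0],0,-1],[[0,0,0],0,-1],[[0,0,0],0,-1],[[0,0,0],0,-1]]'
python3 - <<'E'
from h import *
go(457.5,-73.3,42)
p=eyes.read_camera('wrist');cv2.imwrite('pics/w6.png',p['pixels'][:,:,::-1])
for o,z in(('spice_jar',0),):
    for d in eyes.cut_out(o,p)[:2]:
        x,e=fit(p,d['mask'],o,z); print(o,round(d['score'],2),np.round(d['centre']),x.round(1),'rms',e.round(1))
E
```

```text
t: 35.9
eef_pos: [458.0, -73.1, 201.9]
tcp_rot: [-3.141, 0.0, 1.374]
ft_force: [-0.2, -0.1, 0.0]
opening: 1.0
grip_force: 0.0
t 35.9 pos [458.  -73.1 201.9] yaw 1.374 open 1.0 F [-0.2 -0.1  0. ] grip 0.0
units now-axes [-0.004 -0.007  2.665] turn units -0.0
spice_jar 0.94 [200. 281.] [457.9 -72.3] rms 0.4
```

View pics/w6.png

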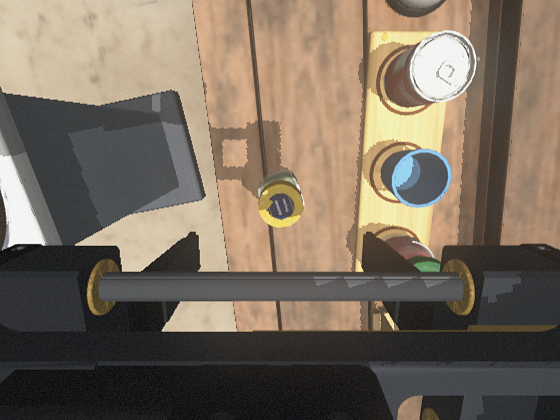

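The yellow-lidded spice jar is centred under the gripper at (200,281). The tin, cup and jam jar are all upright in their rings. Grasping the spice jar.

```bash
python3 -m inch '[[[0,0,0.4],0,-1],[[0,0,0.6],0,-1],[[0,0,0.6],0,-1],[[0,0,0.6],0,-1],[[0,0,0.4],0,-1],[[0,0,0.2],0,-1],[[0,0,0.03],0,-1],[[0,0,0],0,-1],[[0,0,0],0,1],[[0,0,0],0,1]]'
python3 -m inch '[[[0,0,0],0,1],[[0,0,0],0,1],[[0,0,0],0,1],[[0,0,0],0,1],[[0,0,0],0,1],[[0,0,0],0,1],[[0,0,-0.1],0,1],[[0,0,-0.4],0,1],[[0,0,-0.6],0,1],[[0,0,-0.6],0,1]]'
python3 -m inch '[[[0,0,-0.6],0,1],[[0,0,-0.4],0,1],[[0,0,-0.2],0,1],[[0,0,0],0,1],[[0,0,0],0,1],[[0,0,0],0,1],[[0,0,0],0,1],[[0,0,0],0,1],[[0,0,0],0,1],[[0,0,0],0,1]]'
python3 -c "
from h import *
go(617.8,17.3,116)"
```

```text
t: 37.25
eef_pos: [458.0, -73.2, 32.7]
tcp_rot: [3.14, 0.0, 1.374]
ft_force: [-0.7, -0.4, 0.2]
opening: 0.847
grip_force: 0.0
t: 38.5
eef_pos: [457.5, -73.0, 135.5]
tcp_rot: [-3.141, 0.0, 1.374]
ft_force: [1.2, -0.5, -1.2]
opening: 0.469
grip_force: 30.0
t: 39.75
eef_pos: [457.8, -73.1, 206.2]
tcp_rot: [3.142, 0.0, 1.374]
ft_force: [0.6, 0.2, -1.9]
opening: 0.473
grip_force: 30.0
t 39.75 pos [457.8 -73.1 206.2] yaw 1.374 open 0.473 F [ 0.6  0.2 -1.9] grip 30.0
units now-axes [1.999 2.321 1.503] turn units -0.0
```

```bash
python3 -m inch '[[[0.1,0.1,0],0,1],[[0.3,0.3,0],0,1],[[0.4,0.45,0],0,1],[[0.4,0.45,0],0,1],[[0.4,0.45,0],0,1],[[0.25,0.35,0],0,1],[[0.12,0.17,0],0,1],[[0.03,0.05,0],0,1],[[0,0,0],0,1],[[0,0,0],0,1]]'
python3 -m inch '[[[0,0,0.1],0,1],[[0,0,0.3],0,1],[[0,0,0.4],0,1],[[0,0,0.3],0,1],[[0,0,0.15],0,1],[[0,0,0.05],0,1],[[0,0,0],0,1],[[0,0,0],0,1],[[0,0,0],0,1],[[0,0,0],0,1]]'
python3 -c "
from h import *
go(617.8,17.3,116.5)"
```

```text
t: 41.0
eef_pos: [617.3, 17.0, 206.4]
tcp_rot: [3.142, 0.0, 1.373]
ft_force: [-0.3, -0.6, -2.3]
opening: 0.47
grip_force: 30.0
t: 42.25
eef_pos: [617.9, 17.3, 128.5]
tcp_rot: [3.141, 0.0, 1.374]
ft_force: [0.1, -0.4, -2.3]
opening: 0.473
grip_force: 30.0
t 42.25 pos [617.9  17.3 128.5] yaw 1.374 open 0.473 F [ 0.1 -0.4 -2.3] grip 30.0
units now-axes [-0.    -0.001  0.199] turn units -0.0
```

```bash
python3 -m inch '[[[0,0,0.08],0,1],[[0,0,0.05],0,1],[[0,0,0.03],0,1],[[0,0,0.02],0,1],[[0,0,0.01],0,1],[[0,0,0],0,1],[[0,0,0],0,1],[[0,0,0],0,1],[[0,0,0],0,1],[[0,0,0],0,1]]'
python3 - <<'E'
from h import *
p=eyes.read_camera('scene'); cv2.imwrite('pics/s7.png',cv2.resize(p['pixels'][120:280,160:360,::-1],None,fx=4,fy=3.75,interpolation=cv2.INTER_CUBIC)[:600])
E
```

```text
t: 43.5
eef_pos: [617.8, 17.3, 116.8]
tcp_rot: [3.142, 0.0, 1.374]
ft_force: [0.2, -0.3, -1.4]
opening: 0.471
grip_force: 30.0
```

View pics/s7.png

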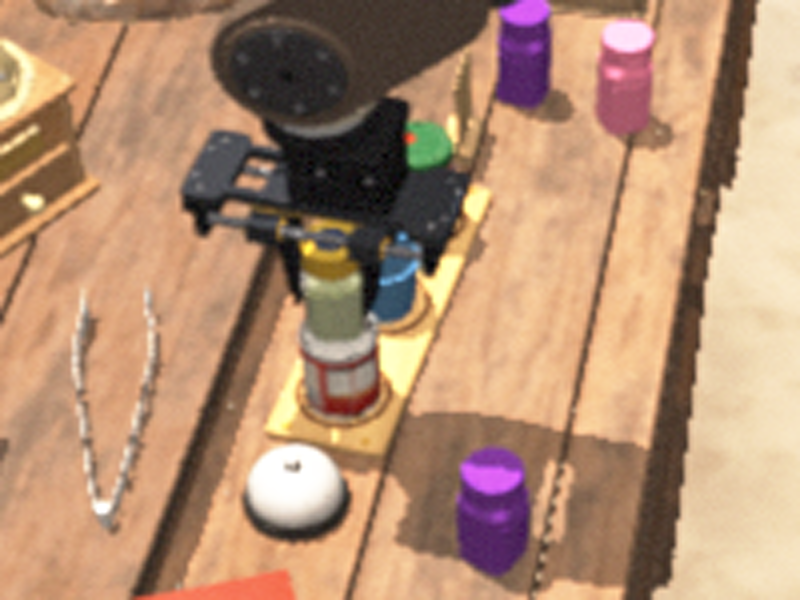

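The spice jar sits centred on the tin (crop 335,330), barely touching it, with the bell and card in place. Lower a hair more, release and rise.

```bash
python3 -m inch '[[[0,0,0.01],0,1],[[0,0,0],0,1],[[0,0,0],0,-1],[[0,0,0],0,-1],[[0,0,0],0,-1],[[0,0,0],0,-1],[[0,0,0],0,-1],[[0,0,0],0,-1],[[0,0,-0.1],0,-1],[[0,0,-0.3],0,-1]]'
python3 -m inch '[[[0,0,-0.5],0,-1],[[0,0,-0.6],0,-1],[[0,0,-0.6],0,-1],[[0,0,-0.4],0,-1],[[0,0,0],0,-1],[[0,0,0],0,-1],[[0,0,0],0,-1],[[0,0,0],0,-1],[[0,0,0],0,-1],[[0,0,0],0,-1]]'
python3 - <<'E'
from h import *
p=eyes.read_camera('wrist')
for d in eyes.cut_out('spice_jar',p)[:2]:
    x,e=fit(p,d['mask'],'spice_jar',84); print(round(d['score'],2),np.round(d['centre']),x.round(1),'rms',e.round(1))
E
python3 -m inch '[[[-0.2,-0.3,-0.1],0,-1],[[-0.4,-0.5,0],0,-1],[[-0.4,-0.6,0],0,-1],[[-0.4,-0.6,0],0,-1],[[-0.4,-0.5,0],0,-1],[[-0.2,-0.3,0],0,-1],[[0,0,0],0,-1],[[0,0,0],0,-1],[[0,0,0],0,-1],[[0,0,0],0,-1]]'
python3 - <<'E'
from h import *
t=eyes.read_camera('top');s=eyes.read_camera('scene')
cv2.imwrite('pics/f.png',np.hstack([cv2.resize(a,(400,400)) for a in(t['pixels'][130:290,220:440,::-1],s['pixels'][120:280,180:360,::-1])]))
for p in(t,s):
  for o,z in(('tin',12),('jam_jar',12),('cup',12),('spice_jar',84),('bell',0)):
    for d in eyes.cut_out(o,p)[:4]:
        x,e=fit(p,d['mask'],o,z); print(o,round(d['score'],2),x.round(1),'rms',e.round(1))
E
```

```text
t: 44.8
eef_pos: [617.5, 17.3, 140.5]
tcp_rot: [-3.14, 0.0, 1.374]
ft_force: [-1.2, -0.4, 1.0]
opening: 1.001
grip_force: 0.0
t: 46.05
eef_pos: [617.8, 17.3, 266.1]
tcp_rot: [-3.141, 0.0, 1.374]
ft_force: [-0.1, 0.4, 0.2]
opening: 1.0
grip_force: 0.0
0.96 [ 92. 155.] [530.9 132.2] rms 8.3
0.86 [207. 280.] [618.2  18.1] rms 0.3
t: 47.4
eef_pos: [430.0, -67.2, 272.0]
tcp_rot: [-3.141, 0.0, 1.374]
ft_force: [-0.2, -0.4, 0.5]
opening: 1.001
grip_force: 0.0
tin 0.63 [606.5  15.9] rms 2.4
tin 0.36 [ 543.2 -289.5] rms 5.1
jam_jar 0.6 [ 586.2 -183. ] rms 4.1
cup 0.75 [614.4 -85.7] rms 5.4
spice_jar 0.95 [ 491.2 -326.1] rms 1.6
spice_jar 0.72 [485.4 133.2] rms 0.6
spice_jar 0.69 [613.1  15.6] rms 0.1
bell 0.88 [638.2 117.5] rms 0.4
tin 0.63 [620.1  25. ] rms 1.6
jam_jar 0.73 [590.7 -66.8] rms 3.8
jam_jar 0.58 [ 580.1 -178.9] rms 0.9
cup 0.66 [589.6 -76.7] rms 1.5
spice_jar 0.79 [ 502.8 -253.5] rms 1.4
spice_jar 0.69 [ 423.8 -230.2] rms 0.8
spice_jar 0.68 [617.5  18.7] rms 0.1
spice_jar 0.66 [496.1 219. ] rms 0.4
bell 0.57 [641.6 122.7] rms 1.1
```

View pics/f.png

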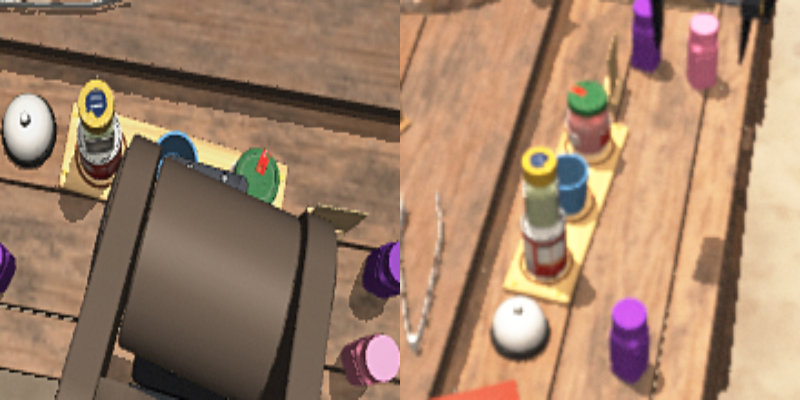

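The final picture shows the spice jar on the tin next to the bell, the cup in the middle and the jam jar by the card, all upright and released. The arm is clear.

```bash
python3 -c "
from cell import env
print(env.job_done())"
```

```text
the job is handed in; nothing more can be done
None
```

The job is handed in (no verdict came back): the tin with the spice jar on it is in the bell ring, the cup in the middle ring and the jam jar in the card ring, all upright and released, each within about 2 mm of centre by the wrist camera, and the bell, card and cash tin were not touched.

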